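# Locate a steel template on its jig pin and clamp it

### The arm

A 7-joint arm with a two-finger parallel gripper is mounted at the origin on the work surface. World frame = base frame: x ahead of the robot, y to its left, z up, the work surface at z = 0. Lengths are in m, angles in rad, forces in N, time in s.
With the tool pointing down it reaches from about 0.425 to 0.875 m from the base axis. Payload 8.4 kg.
Tool frame: the origin (TCP) lies at the very end of the fingers, on their centre line; the grasp point (between the pads) lies 19 mm behind it; z points along the fingers, y is the direction in which the jaws open and shut (so a half turn about z gives the same grasp; the last joint's range is limited). The gripper opens to 85 mm and grips with 20 to 120 N. Pads are 22 mm wide; open, the fingers measure 114 mm over their backs; the gripper's body (76 mm by 85 mm) begins 54 mm behind the grasp point. The pads swing forward as they close: fully open they stand 13 mm farther back than shut.
Start: joints at [-1.265, 0.333, 0.04, 1.465, -0.013, 1.343, -0.059], TCP at [0.256, 0.597, 0.231] pointing down, gripper open.
Joint ranges: [-2.58, 2.58], [-0.38, 2.09], [-1.3, 1.39], [0.25, 2.4], [-1.5, 4.64], [0.08, 2.09], [-2.65, 2.65]. Speed limits (rad/s): [2.22, 2.22, 2.79, 2.79, 3.14, 3.14, 3.14].

### API

Orientations are given as a rotation vector (axis times angle).
In Python, from station import monitor, viewer, arm gives the robot as it stands.
- The arm moves only by the tool step_arm, never from a script. Its argument "rows" is one flat list of numbers, 4 for each row, row after row: the shift along the world's x, y, z in m, then the turn about the world's z in degrees. In form: [x, y, z, roll, x, y, z, roll, ...]. A call has 1 to 10 rows; each row shifts and turns the commanded pose from where the row before left it; what a row does not reach is not made up. A row lasts 1/8 s, in which the tool goes at most 62.5 mm and 10.7 degrees, less where a joint would pass 70% of its speed; a pose out of reach is approached as far as the arm can. A call is refused whole if a number of a shift passes 0.0625 or a number of a turn 10.7, either way. A call with a gripper value outside its range is refused whole. "jaw" is the finger opening in m, from 0 to 0.0854, set as the call begins (left out, the last holds). The fingers move at their own pace and stop on an object; the grip force is fixed at half the most. Time passes only in rows, so rows that do not move let the fingers close. It gives the time, the measured TCP pose, the force and the opening at its end, in the units of the state.
- monitor.sense(): the state, without advancing time (a new reading comes with each control period).
- viewer.get_image(name): name is "scene" or "top" or "wrist"; returns the picture (480x640x3 uint8, red, green, blue); there is no depth.
- viewer.calibration(name): a dict with "camera_matrix" (3x3 intrinsics, pixels), "R" (3x3) and "t" (3): a world point X has camera coordinates R X + t. Camera axes: x right, y down, z forward; pixel columns grow to the right and rows downward; lengths in m; the calibration is good to about 2 mm. The wrist camera is an equidistant fisheye: a pixel r from the principal point sees the ray r / f radians off the axis. A picture is of the moment at which its call begins: read the wrist's pose just before it. calibration takes no time and is no camera call; for the wrist camera it gives the pose at the moment of the call.
- arm.finish_job(): hands the job in, once; it reports no verdict.
The state is a dict: "time": time; "q": joint angles; "qd": joint speeds; "effort": joint torques, N m; "ee_pos": TCP position; "eef_rot": TCP orientation; "contact_force": force on the tool from outside, world axes, zero at the start; "torque": the same for the moment, N m; "finger_gap": finger opening in m.
Only numpy, scipy, OpenCV 4.12 (cv2) and the standard library are available. Lean on these libraries where they do the work, as an engineer would, in place of code of your own. Each camera call takes 0.05 s, during which the arm holds its last target. There are 200 camera calls.

### The job

Slide the loose steel plate along the channel of the blue jig, by its orange grip and without lifting it out of the channel, until its hole comes over the brass pin, and let it drop flat on the floor of the jig. Then swing the yellow clamp arm fully across over the plate, and let go of everything. Work gently by feel: do not force the plate against the jig or the clamp, and leave the other things on the bench and the jig where they are.

Things in the scene. Friction and masses are not known exactly. Their poses are not given: they have to be found in the camera images.
- jig: Blue steel jig, fixed to the bench, 130 (x) x 400 (y) mm. Origin: underside, on the channel's centre line, mid length; x across the channel, y along it towards the pin, z up. The 66 mm wide channel runs along y between two grey fences (10 mm thick, y -200 to +100 mm, tops at z = 24 mm): first a raised aluminium shelf, then a lower floor (top at z = 12 mm) with the pin.
- shelf_edge (a point): Point on the channel's centre line where the shelf (top at jig z = 19 mm, from jig y = -200 mm) ends in a square 7 mm step down to the floor: jig x = 0, y = -54 mm.
- slot_mid (a point): Middle of the black pin slot on the floor (jig x = 0, y = 87, z = 12 mm). The brass pin stands rigidly on the slot's line, x = 0, but anywhere within 13 mm of this point along jig y, new each time and not measured: look or feel for it. Pin: 14 mm in diameter, chamfered to 10 mm across at its top, which is at jig z = 18.5 mm.
- plate: Loose dark steel plate 64 (x) x 160 (y) x 6 mm, 0.35 to 0.6 kg; origin at the centre of its underside, axes as the jig's. Starts flat on the shelf, 1 mm of play to each fence. Orange grip block, 24 (x) x 36 (y) mm, on its middle, up to z = 50 mm. To lie flat on the floor (underside at jig z = 12 mm) its trailing end, y = -80 mm, must be clear of the shelf and its hole over the pin.
- plate_hole (a point): Centre of the plate's only hole, at its underside: 17 mm in diameter, plate x = 0, y = +38 mm (the end towards the pin). With the grip eased, the front of the plate rests on the pin and its tail on the floor until the hole is over the pin; it then slides with about 3 to 8 N, and once dropped the pin stops it.
- clamp (a joint): Angle of the yellow clamp arm about its upright pivot. 0: arm points along jig +y, clear of the channel; grows counter-clockwise from above; 1.57: arm points to jig -x, across the plate's end, which is fully across; stop at 1.6. Stays where left; about 1 N moves it. Arm: 12 mm wide, jig z = 20 to 27 mm, so it passes over the plate only when that lies flat on the floor.
- clamp_pivot (a point): Clamp arm's pivot axis, at jig x = 60, y = 116, z = 12 mm.
- clamp_post (a point): Middle of the top of the red round upright post on the clamp arm, 60 mm from the pivot axis; 14 mm in diameter, 45 mm high, its top at jig z = 72 mm.
- bushing: Spare brass bushing, 22 mm across, 14 mm high, standing on the jig beside the channel; leave alone. Origin: centre of its underside.
- tape_roll: Roll of white tape, 100 mm across, 25 mm high, on the bench; leave alone.
- wrench: Steel wrench on the bench; leave alone.
- screwdriver: Screwdriver on the bench; leave alone.
- bolt_jar: Amber jar, 60 mm across, 80 mm high, on the bench; leave alone.
- square_block: Dark steel setting block, 50 mm cube, on the bench; leave alone.
- tube_offcut: Steel tube offcut, 32 mm across, 160 mm long, lying on the bench; leave alone.

How it is judged:
On the way, in this order (a step that is already met when the one before it is completed fails the run):
1. the plate has dropped over the pin and lies flat on the jig's floor (z of plate in the frame of jig between 0.009 and 0.0145 m and angle between plate's own z axis and vertical below 0.03 rad and y of plate_hole in the frame of jig between 0.069 and 0.105 m and x of plate_hole in the frame of jig between -0.005 and 0.005 m), for 0.2 s.
2. the clamp arm is swung fully across (value of joint clamp above 1.4 rad), for 0.2 s.
At the end, for the whole second after the job is handed in: The plate lies over the pin, its underside within 2.5 mm of the jig's floor and tilted by less than 0.03 rad, its hole between jig y = 69 and 105 mm and within 5 mm of the channel's centre line; the clamp arm stands beyond 1.4 rad; everything is released and still (all of step 1 and value of joint clamp above 1.4 rad and linear speed of plate below 0.01 m/s); the robot touches nothing.
It fails at once if the plate is lifted more than 12 mm off the shelf's level, out of the channel (z of plate in the frame of jig above 0.031 m).
It fails at once if the plate is forced against the jig, its pin or the clamp with more than 40 N (contact force between plate and jig above 40 N).
It fails at once if once off the shelf, the plate is pushed or pressed by the fingers so that it bears on the jig or its pin with more than 30 N (z of plate in the frame of jig below 0.0175 m and contact force between the fingers and plate above 12 N and contact force between plate and jig above 30 N).
It fails at once if another thing is moved more than 25 mm (distance of any of bushing, tape_roll, wrench, screwdriver, bolt_jar, square_block, tube_offcut from where it was at the start of the episode above 0.025 m).
It also fails if it takes over 54 s, if anything falls off the work surface, if the arm or the gripper's body presses on something with over 40 N, if the wrist force passes 120 N, or if a joint passes its speed limit or range.

## Working session

There is one attempt and no reset: what is moved stays moved. The work goes in short steps, Python scripts to look and compute and a tool call to move; the robot and the scene stay as the last step left them, time stands still between calls to the robot, and variables do not carry over. Pictures are saved under pics/ and viewed, and the job is handed in when it is done.

Besides the shell and the picture viewer there is one more tool, called after ">>>" as name(argument=value, ...) on one line, values as JSON. step_arm: Moves the arm, as the interface text tells. Its arguments: {"type":"object","properties":{"rows":{"type":"array","items":{"type":"number"}},"jaw":{"type":"number"}},"required":["rows"]}

```bash
mkdir -p pics
cat > h.py <<'E'
import numpy as np, cv2
from station import monitor, viewer, arm
def snap(name, fn):
    c=viewer.calibration(name); im=viewer.get_image(name)
    cv2.imwrite('pics/'+fn+'.png', cv2.cvtColor(im,cv2.COLOR_RGB2BGR)); return im,c
def ray(c,u,v,fish=False):
    K=np.array(c['camera_matrix']);R=np.array(c['R']);t=np.array(c['t'])
    x=(u-K[0,2])/K[0,0]; y=(v-K[1,2])/K[1,1]
    if fish:
        r=np.hypot(x,y); d=np.array([x/r*np.sin(r),y/r*np.sin(r),np.cos(r)]) if r>1e-9 else np.array([0,0,1.])
    else: d=np.array([x,y,1.])
    return -R.T@t, R.T@d
def onz(c,u,v,z,fish=False):
    o,d=ray(c,u,v,fish); return o+d*(z-o[2])/d[2]
E
python3 - <<'E'
from h import *
for n in('top','scene','wrist'):
    im,c=snap(n,n+'0'); print(n,np.round(c['camera_matrix'],1).tolist(),np.round(c['R'],3).tolist(),np.round(c['t'],3).tolist())
print(monitor.sense())
E
```

```text
top [[540.9, 0.0, 323.4], [0.0, 540.9, 238.4], [0.0, 0.0, 1.0]] [[0.02, -1.0, -0.013], [-0.994, -0.019, -0.109], [0.109, 0.015, -0.994]] [0.004, 0.564, 1.605]
scene [[435.0, 0.0, 317.4], [0.0, 435.0, 236.4], [0.0, 0.0, 1.0]] [[-0.132, 0.991, 0.014], [0.827, 0.118, -0.549], [-0.546, -0.06, -0.836]] [0.071, -0.399, 1.434]
wrist [[371.6, 0.0, 318.4], [0.0, 371.6, 238.0], [0.0, 0.0, 1.0]] [[0.394, 0.919, -0.002], [0.874, -0.374, 0.311], [0.285, -0.125, -0.95]] [-0.649, -0.041, 0.381]
{'time': 0.15, 'q': array([-1.2651794 ,  0.33378517,  0.03988363,  1.46604119, -0.01338779,
        1.34329013, -0.05851365]), 'qd': array([ 7.75525325e-05, -2.20616341e-04, -2.46283580e-04, -1.42080835e-03,
        2.99649550e-03, -6.20801394e-04,  5.62084866e-04]), 'effort': array([ 4.01969926e-03, -6.59047794e+01,  1.36819381e+00, -4.05871582e+01,
        1.71180710e-02,  9.56309756e-03,  1.67133550e-05]), 'ee_pos': array([0.25589672, 0.59713848, 0.23061527]), 'eef_rot': array([-6.31573316e-01, -3.07729356e+00,  1.96077074e-03]), 'contact_force': array([-0.14406967, -0.14569375,  0.20057434]), 'torque': array([ 0.02362238, -0.01124169,  0.01233422]), 'finger_gap': 0.08532516477371616}
```

View pics/top0.png

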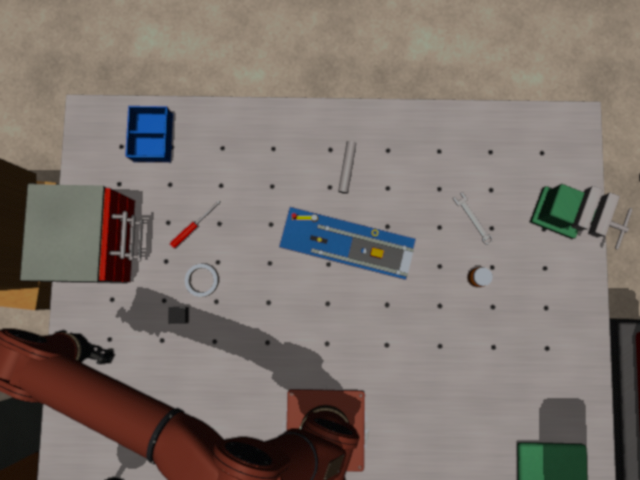

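View pics/scene0.png

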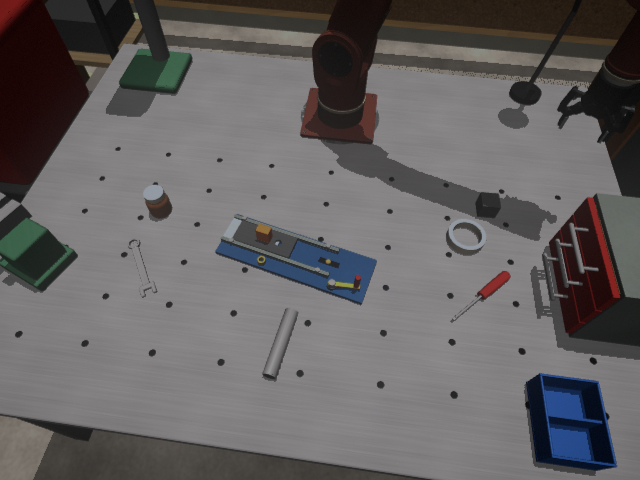

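View pics/wrist0.png

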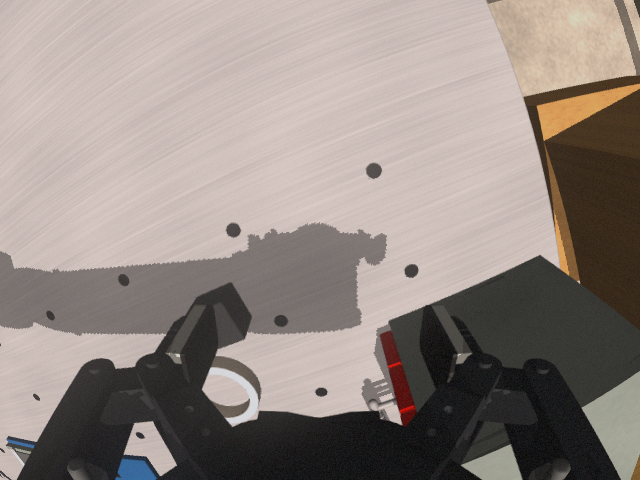

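The top view shows the jig at about (347,243) with its pin end to the left. The orange grip is at (377,253), the pin at (319,240), the red post at (295,216), and the bushing at (375,232).

Run:
```python
from h import *
im,c=cv2.cvtColor(cv2.imread('pics/top0.png'),cv2.COLOR_BGR2RGB),viewer.calibration('top')
hsv=cv2.cvtColor(im,cv2.COLOR_RGB2HSV); roi=np.zeros(im.shape[:2],np.uint8); roi[195:285,270:425]=255
m=cv2.inRange(hsv,(95,90,40),(125,255,255))&roi
pts=cv2.findNonZero(m); r=cv2.minAreaRect(pts); b=cv2.boxPoints(r); print(r,b.tolist())
P=np.array([onz(c,u,v,.012)[:2] for u,v in b]); print(np.round(P,4).tolist())
w=cv2.minAreaRect((P*1000).astype(np.float32)); print('world rect mm',w)
for n,lo,hi,z in(('orange',(8,150,120),(22,255,255),.069),('red',(0,150,80),(5,255,255),.072),('yellow',(24,120,120),(34,255,255),.027)):
    k=cv2.inRange(hsv,lo,hi)&roi; N,_,s,ce=cv2.connectedComponentsWithStats(k)
    for i in range(1,N):
        if s[i,4]>5: print(n,s[i].tolist(),np.round(ce[i],1),np.round(onz(c,*ce[i],z),4))
cv2.imwrite('pics/topz.png',cv2.resize(cv2.imread('pics/top0.png')[195:285,270:425],None,fx=5,fy=5,interpolation=2))
```

```text
((347.01055908203125, 242.6772918701172), (129.8000030517578, 41.5538444519043), 14.250031471252441) [[278.9931640625, 246.8395233154297], [289.2218017578125, 206.56427001953125], [415.0279541015625, 238.5150604248047], [404.79931640625, 278.7903137207031]]
[[0.5369, 0.1513], [0.6622, 0.1234], [0.5704, -0.2638], [0.4471, -0.2331]]
world rect mm ((553.892822265625, -55.41217041015625), (397.87518310546875, 128.3181610107422), 76.667724609375)
red [293, 215, 3, 3, 8] [293.9 215.9] [0.6244 0.104  0.072 ]
yellow [297, 216, 14, 4, 44] [303.7 217.2] [0.6278 0.0772 0.027 ]
yellow [318, 238, 3, 3, 9] [319. 239.] [0.5617 0.0291 0.027 ]
yellow [372, 249, 10, 8, 60] [376.8 252.4] [ 0.5243 -0.1464  0.027 ]
```

View pics/topz.png

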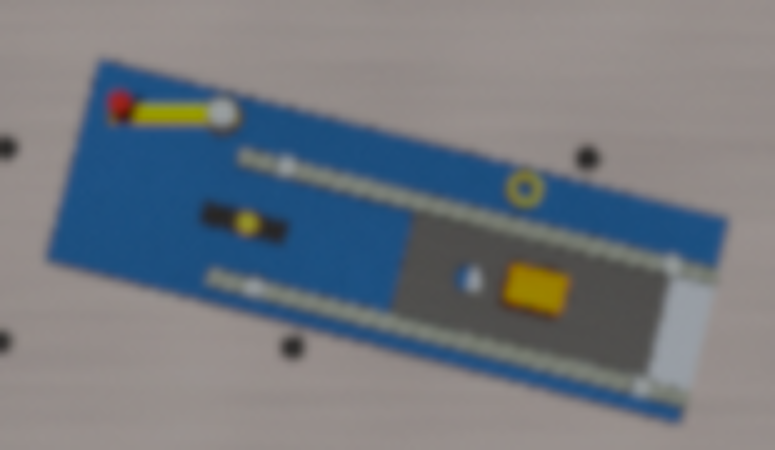

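>>> step_arm(rows=[0.022,-0.054,0,1,0.022,-0.054,0,1,0.022,-0.054,0,1,0.022,-0.054,0,1,0.022,-0.054,0,1,0.022,-0.054,0,1,0.022,-0.054,0,1,0.022,-0.054,0,1,0.022,-0.054,0,1,0.022,-0.054,0,1])

```text
time: 1.4
ee_pos: [0.4763, 0.0556, 0.2314]
eef_rot: [0.36, 3.121, 0.001]
contact_force: [1.0, 1.1, 0.3]
finger_gap: 0.0853
```

>>> step_arm(rows=[0.022,-0.054,0,0,0.022,-0.054,0,0,0,0,0,0,0,0,0,0])

```text
time: 1.9
ee_pos: [0.5197, -0.0502, 0.231]
eef_rot: [-0.361, -3.12, -0.0]
contact_force: [0.6, -0.1, 0.6]
finger_gap: 0.0854
```

Run:
```python
from h import *
s=monitor.sense(); print(s['ee_pos'],s['eef_rot'],s['contact_force'],s['time'])
snap('wrist','w1')
c=viewer.calibration('wrist'); np.savez('w1.npz',K=c['camera_matrix'],R=c['R'],t=c['t'])
```

```text
[ 0.51973826 -0.05020078  0.23096988] [-3.61209194e-01 -3.11993551e+00 -6.62859349e-06] [ 0.62331082 -0.0689952   0.59412758] 1.9
```

View pics/w1.png

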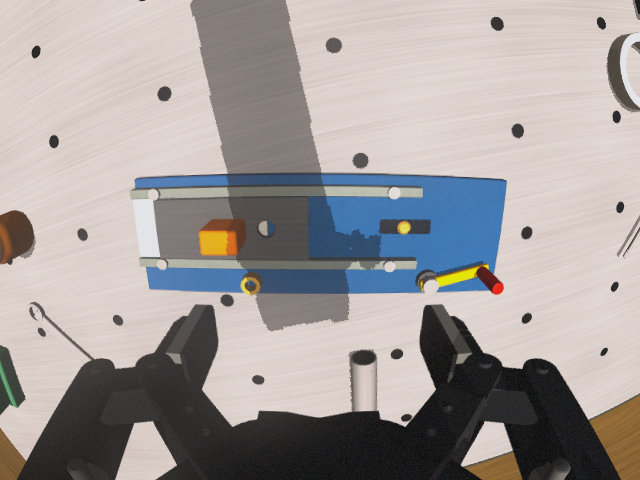

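The wrist view shows the grip top face at about (218,244), the pin at (404,228), the post top at (497,288), and the fences ending near x≈420.

Run:
```python
from h import *
im=cv2.imread('pics/w1.png')
cv2.imwrite('pics/w1a.png',cv2.resize(im[165:300,120:320],None,fx=4,fy=4,interpolation=2))
cv2.imwrite('pics/w1b.png',cv2.resize(im[165:300,320:520],None,fx=4,fy=4,interpolation=2))
```

```text
(no output)
```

View pics/w1a.png

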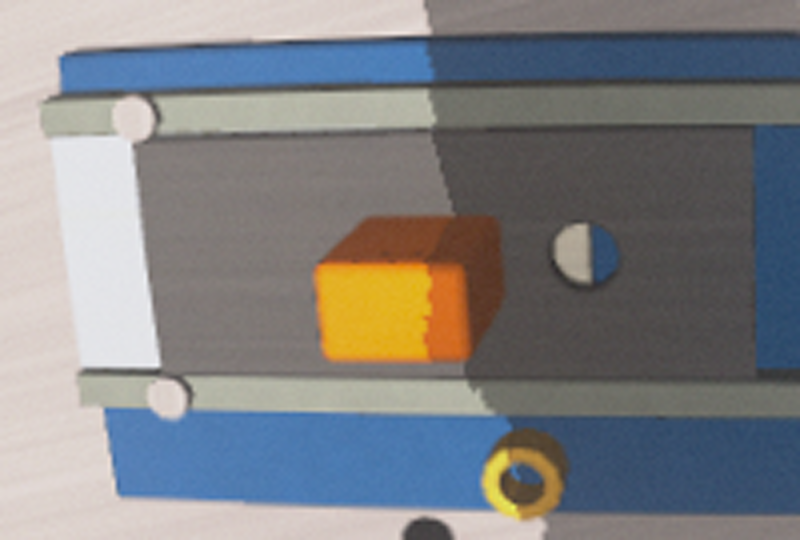

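View pics/w1b.png

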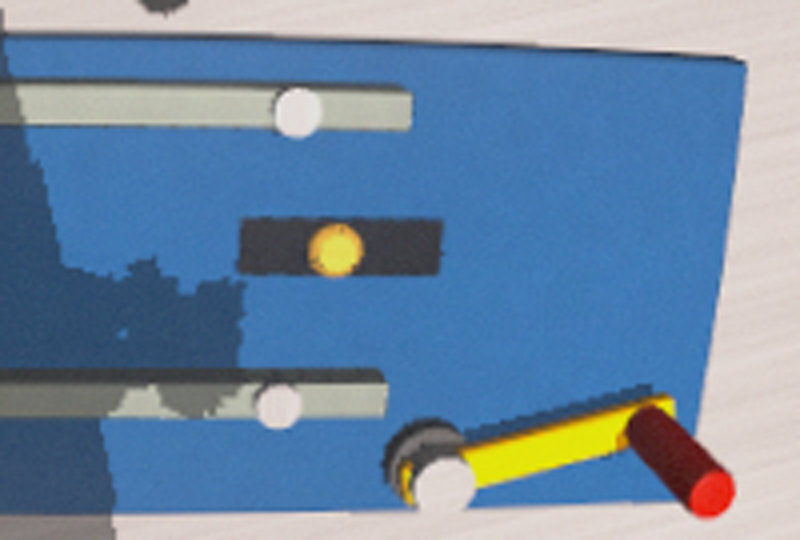

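```bash
cat > m.py <<'E'
from h import *
d=np.load('w1.npz'); c=dict(camera_matrix=d['K'],R=d['R'],t=d['t'])
W=lambda u,v,z: onz(c,u,v,z,True)[:2]
A=lambda x,y:(120+x/4,165+y/4); B=lambda x,y:(320+x/4,165+y/4)
pts=[(A(45,135),-33,-200),(A(42,98),-43,-200),(A(82,374),33,-200),(A(79,406),43,-200),(B(412,130),-33,100),(B(412,92),-43,100),(B(388,382),33,100),(B(388,417),43,100)]
src=np.array([W(*p,.024) for p,_,_ in pts]); dst=np.array([[x,y] for _,x,y in pts])/1000
mu,mv=src.mean(0),dst.mean(0); U,S,Vt=np.linalg.svd((dst-mv).T@(src-mu)); R=(U@Vt).T  # world=R jig+o
o=mu-R@mv; th=np.degrees(np.arctan2(R[1,0],R[0,0])); print('th',th,'o',o,'res mm',np.round(1000*((src-o)@R-dst),1).tolist())
def J(p,z): return np.round(((W(*p,z)-o)@R)*1000,1)
print('pin',J(B(336,248),.0185),'slot ends',J(B(240,246),.012),J(B(441,247),.012))
g=[A(316,266),A(464,266),A(470,360),A(324,360)]
print('grip',[J(p,.069).tolist() for p in g]); gc=np.mean([W(*p,.069) for p in g],0); print('gc world',gc,'jig',(gc-o)@R)
print('hole',J(A(585,254),.025),'plate front',J(A(753,128),.025),J(A(755,372),.025),'back',J(A(133,143),.025),J(A(162,366),.025))
print('post',J(B(712,494),.072),'pivot top',J(B(444,484),.04),'edge',J(A(753,250),.019))
print('jigx',R[:,0],'jigy',R[:,1])
E
python3 m.py
```

```text
th -13.377591623958379 o [ 0.54553511 -0.05245687] res mm [[-0.4, 0.5], [-0.3, 0.8], [0.5, 1.9], [0.1, -0.8], [-0.3, -0.4], [0.2, -1.1], [0.2, -1.0], [0.0, 0.0]]
pin [-1.2 83.5] slot ends [ 0.4 59.8] [1.000e-01 1.137e+02]
grip [[-11.3, -109.3], [-11.3, -75.1], [10.6, -75.2], [11.0, -109.7]]
gc world [ 0.52395911 -0.14221731] jig [-0.00022293 -0.0923169 ]
hole [ -0.9 -54.6] plate front [-32.5 -13.1] [ 29.9 -12.8] back [ -30.7 -172.7] [  30.3 -172.2]
post [ 44.8 173.1] pivot top [ 55.1 112.4] edge [ -0.2 -13.3]
jigx [ 0.97286644 -0.23136743] jigy [0.23136743 0.97286644]
```

>>> step_arm(rows=[0.002,-0.046,-0.02,-0.2,0.002,-0.046,-0.03,0,0,0,-0.04,0,0,0,-0.04,0,0,0,-0.03,0,0,0,-0.02,0,0,0,-0.009,0,0,0,0,0,0,0,0,0])

```text
time: 3.08
ee_pos: [0.5247, -0.1423, 0.0432]
eef_rot: [0.365, 3.119, 0.0]
contact_force: [0.5, -0.6, 0.3]
finger_gap: 0.0856
```

Run:
```python
from h import *
s=monitor.sense(); print(s['ee_pos'],s['eef_rot'],s['contact_force'],s['time'])
snap('wrist','w2')
```

```text
[ 0.52467564 -0.14229967  0.04320412] [3.65370459e-01 3.11891354e+00 4.50234986e-04] [ 0.4510094  -0.61017006  0.27463223] 3.075
```

View pics/w2.png

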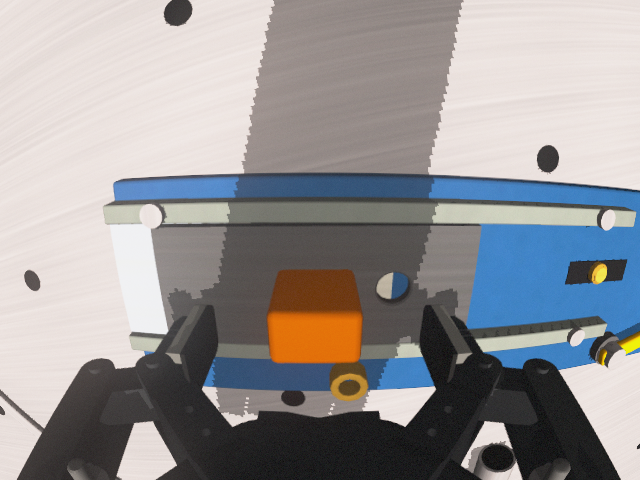

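>>> step_arm(rows=[0,0,0,0,0,0,0,0,0,0,0,0,0,0,0,0,0,0,0,0,0,0,0,0], jaw=0.02)

```text
time: 3.88
ee_pos: [0.5243, -0.1427, 0.0427]
eef_rot: [0.367, 3.12, 0.0]
contact_force: [-0.0, 0.4, 5.2]
finger_gap: 0.0347
```

>>> step_arm(rows=[0,0,0.001,0,0,0,0.0005,0,0,0,0,0,0,0,0,0])

```text
time: 4.38
ee_pos: [0.5238, -0.1425, 0.0436]
eef_rot: [-0.366, -3.12, 0.0]
contact_force: [-0.2, 0.6, -3.8]
finger_gap: 0.0351
```

>>> step_arm(rows=[0.0012,0.0049,0.0007,0,0.0018,0.0078,0,0,0.0019,0.0078,0,0,0.0018,0.0078,0,0,0.0007,0.0029,0,0,0,0,0,0])

```text
time: 5.12
ee_pos: [0.5314, -0.1111, 0.0445]
eef_rot: [-0.366, -3.12, 0.0]
contact_force: [-0.2, -0.5, -3.6]
finger_gap: 0.0349
```

>>> step_arm(rows=[0.0012,0.0049,0,0,0.0019,0.0078,0,0,0.0018,0.0078,0,0,0.0019,0.0078,0,0,0.0018,0.0078,0,0,0.0007,0.0029,0,0,0,0,0,0])

```text
time: 6.0
ee_pos: [0.5407, -0.0722, 0.0445]
eef_rot: [-0.366, -3.12, 0.0]
contact_force: [-0.7, -0.2, -3.5]
finger_gap: 0.0349
```

>>> step_arm(rows=[0.0012,0.0049,0,0,0.0019,0.0078,0,0,0.0018,0.0078,0,0,0.0019,0.0078,0,0,0.0012,0.0049,0,0,0,0,0,0])

```text
time: 6.75
ee_pos: [0.5488, -0.0386, 0.0445]
eef_rot: [-0.365, -3.12, 0.0]
contact_force: [0.1, -0.4, -3.8]
finger_gap: 0.035
```

Run:
```python
from h import *
s=monitor.sense(); print(s['ee_pos'],s['eef_rot'],s['contact_force'],s['torque'],s['time'])
R=np.array([[.97287,.23137],[-.23137,.97287]]); print((s['ee_pos'][:2]-[.54554,-.05246])@R)
snap('wrist','w3')
```

```text
[ 0.54879364 -0.0386233   0.04448611] [-3.65068122e-01 -3.12029198e+00  2.80500198e-05] [ 0.09995221 -0.44918886 -3.8057757 ] [-0.04783503  0.01233943  0.04814316] 6.75
[-3.60295109e-05  1.42141003e-02]
```

View pics/w3.png

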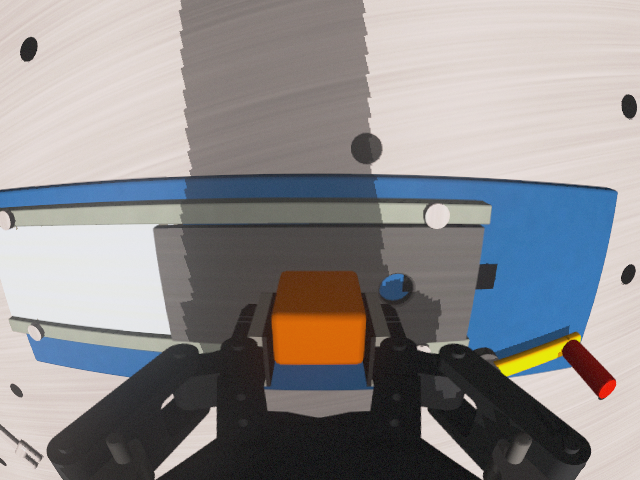

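Run:
```python
from h import *
c=viewer.calibration('wrist'); o=np.array([.54554,-.05246]); R=np.array([[.97287,.23137],[-.23137,.97287]])
im=cv2.imread('pics/w3.png'); cv2.imwrite('pics/w3z.png',cv2.resize(im[190:310,370:510],None,fx=5,fy=5,interpolation=2))
J=lambda u,v,z: np.round(1000*((onz(c,u,v,z,True)[:2]-o)@R),1)
for p in((496,264,.012),(495,288,.012),(490,206,.024),(490,223,.024),(396,286.5,.0265),(484,228,.0265),(470,340,.0265),(282,272,.0705),(357,272,.0705),(275,363,.0705),(366,363,.0705)): print(p,J(*p))
```

```text
(496, 264, 0.012) [ -7.  111.5]
(495, 288, 0.012) [  7.7 113.7]
(490, 206, 0.024) [-42.3  96.6]
(490, 223, 0.024) [-33.8  97.7]
(396, 286.5, 0.0265) [-2.1 51.2]
(484, 228, 0.0265) [-31.9  93.5]
(470, 340, 0.0265) [32.  96.7]
(282, 272, 0.0705) [-29.    1.1]
(357, 272, 0.0705) [-29.   26.8]
(275, 363, 0.0705) [ 9.9 -3.3]
(366, 363, 0.0705) [10.  32.1]
```

View pics/w3z.png

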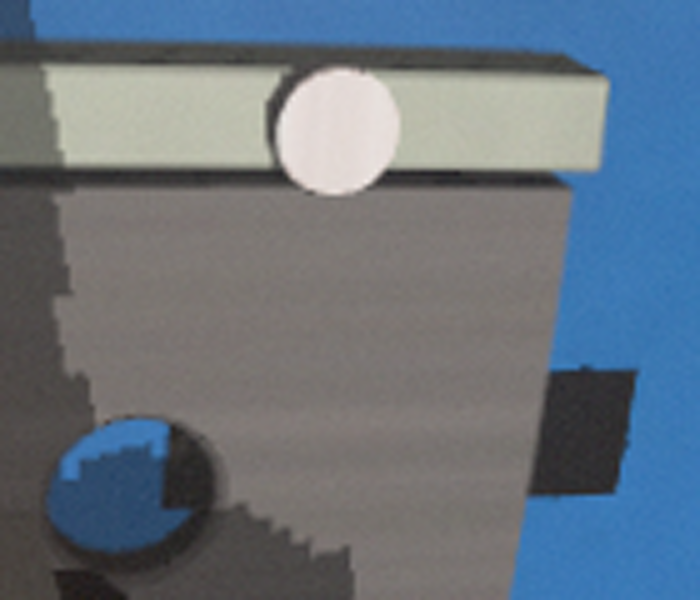

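>>> step_arm(rows=[0.0012,0.0049,0,0,0.0018,0.0078,0,0,0.0019,0.0078,0,0,0.0012,0.0049,0,0,0.0008,0.0038,0,0,0,0,0,0,0,0,0,0])

```text
time: 7.68
ee_pos: [0.5555, -0.0102, 0.0445]
eef_rot: [-0.367, -3.12, 0.0]
contact_force: [0.0, 0.0, -3.3]
finger_gap: 0.0354
```

Run:
```python
from h import *
s=monitor.sense(); print(s['ee_pos'],s['contact_force'],s['time'])
R=np.array([[.97287,.23137],[-.23137,.97287]]); print((s['ee_pos'][:2]-[.54554,-.05246])@R)
im,_=snap('wrist','w4'); cv2.imwrite('pics/w4z.png',cv2.resize(cv2.cvtColor(im,cv2.COLOR_RGB2BGR)[190:310,340:480],None,fx=5,fy=5,interpolation=2))
```

```text
[ 0.55552768 -0.0102444   0.0445101 ] [ 0.04608897  0.00712009 -3.3067883 ] 7.675
[-5.0711222e-05  4.3381141e-02]
```

View pics/w4z.png

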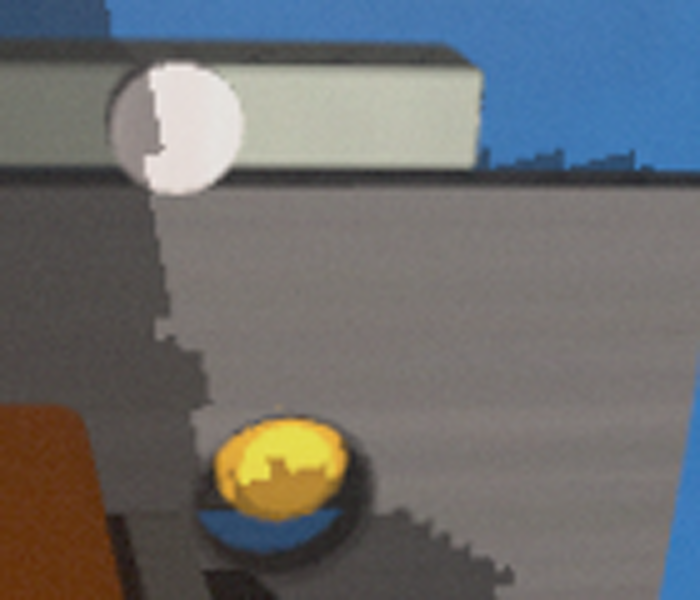

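Run:
```python
from h import *
c=viewer.calibration('wrist'); o=np.array([.54554,-.05246]); R=np.array([[.97287,.23137],[-.23137,.97287]])
J=lambda u,v,z: np.round(1000*((onz(c,u,v,z,True)[:2]-o)@R),1)
print(J(396.8,287.4,.0267),J(398.6,283.6,.0185))
```

```text
[-1.7 81.2] [ 0.1 83.9]
```

>>> step_arm(rows=[0.0006,0.0023,0,0,0,0,0,0,0,0,-0.001,0,0,0,-0.001,0,0,0,-0.0005,0,0,0,0,0,0,0,0,0])

```text
time: 8.6
ee_pos: [0.5562, -0.0077, 0.042]
eef_rot: [0.366, 3.12, -0.0]
contact_force: [0.5, -0.3, -3.6]
finger_gap: 0.0348
```

>>> step_arm(rows=[0,0,-0.001,0,0,0,0,0])

```text
time: 8.85
ee_pos: [0.5561, -0.0076, 0.0409]
eef_rot: [-0.366, -3.12, 0.0]
contact_force: [-0.0, 0.2, -4.6]
finger_gap: 0.0349
```

>>> step_arm(rows=[0,0,-0.001,0,0,0,0,0])

```text
time: 9.1
ee_pos: [0.5561, -0.0077, 0.0399]
eef_rot: [-0.366, -3.12, 0.0]
contact_force: [-0.4, -0.4, -3.2]
finger_gap: 0.0349
```

>>> step_arm(rows=[0,0,-0.001,0,0,0,-0.001,0,0,0,0,0])

```text
time: 9.48
ee_pos: [0.5561, -0.0076, 0.0379]
eef_rot: [-0.366, -3.12, 0.0]
contact_force: [-0.0, 0.1, -3.3]
finger_gap: 0.035
```

>>> step_arm(rows=[0,0,-0.001,0,0,0,0,0])

```text
time: 9.72
ee_pos: [0.5561, -0.0077, 0.0369]
eef_rot: [-0.366, -3.12, 0.0]
contact_force: [-0.4, 0.9, -3.4]
finger_gap: 0.035
```

>>> step_arm(rows=[0,0,-0.0007,0,0,0,0,0])

```text
time: 9.98
ee_pos: [0.5562, -0.0077, 0.0363]
eef_rot: [-0.366, -3.12, 0.0]
contact_force: [-0.2, -0.2, -3.5]
finger_gap: 0.035
```

>>> step_arm(rows=[0,0,-0.0005,0,0,0,0,0])

```text
time: 10.22
ee_pos: [0.5562, -0.0077, 0.0358]
eef_rot: [-0.366, -3.12, 0.0]
contact_force: [0.0, -0.4, -4.1]
finger_gap: 0.0347
```

>>> step_arm(rows=[0,0,-0.0004,0,0,0,0,0])

```text
time: 10.48
ee_pos: [0.5562, -0.0077, 0.0358]
eef_rot: [-0.366, -3.12, -0.0]
contact_force: [-3.7, 0.7, 5.0]
finger_gap: 0.0348
```

>>> step_arm(rows=[0,0,0,0,0,0,0,0,0,0,0,0,0,0,0,0], jaw=0.06)

```text
time: 10.98
ee_pos: [0.5562, -0.0077, 0.0354]
eef_rot: [0.366, 3.12, -0.0]
contact_force: [-0.3, -0.8, -0.6]
finger_gap: 0.06
```

>>> step_arm(rows=[0,0,0.02,0,0,0,0.04,0,0,0,0.05,0,0,0,0.04,0,0,0,0,0,0,0,0,0], jaw=0.06)

```text
time: 11.72
ee_pos: [0.556, -0.0076, 0.1858]
eef_rot: [0.366, 3.12, 0.001]
contact_force: [-0.4, 0.8, -0.1]
finger_gap: 0.0598
```

Run:
```python
from h import *
s=monitor.sense(); print(s['ee_pos'],s['contact_force'],s['time'])
c=viewer.calibration('wrist'); np.savez('w5.npz',K=c['camera_matrix'],R=c['R'],t=c['t'])
im,_=snap('wrist','w5')
```

```text
[ 0.5560362  -0.00760043  0.18577357] [-0.41978658  0.84067031 -0.12821648] 11.725
```

View pics/w5.png

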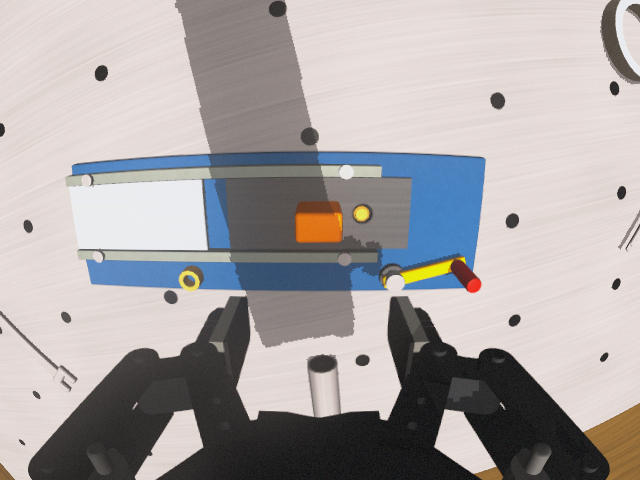

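Plate lies flat, with the pin visible in the hole at (362,213); the post top is at (474,285). Next is the clamp: straddle the post with the jaws along the arc's tangent.

Run:
```python
from h import *
d=np.load('w5.npz'); c=dict(camera_matrix=d['K'],R=d['R'],t=d['t']); o=np.array([.54554,-.05246]); R=np.array([[.97287,.23137],[-.23137,.97287]])
J=lambda u,v,z: np.round(1000*((onz(c,u,v,z,True)[:2]-o)@R),1)
p=J(474,285,.072); print('post',p,'fence',J(381,178,.024),J(378,253,.024),'pin',J(362,213,.0185))
a0=np.arctan2(60-p[0],p[1]-116); print('a0',a0,'r',np.hypot(p[0]-60,p[1]-116)); a0=.26
W=lambda a,r=.06: o+R@np.array([.06-r*np.sin(a),.116+r*np.cos(a)])
s=monitor.sense(); print('q',np.round(s['q'],2)); print('to start',W(a0)-s['ee_pos'][:2],'turn',np.degrees(a0-np.pi/2))
A=np.linspace(a0,1.58,13)
for i in range(12): print(np.round((W(A[i+1])-W(A[i]))*1000,1),round(np.degrees(A[i+1]-A[i]),1))
```

```text
post [ 44.6 172.1] fence [-32.4  98. ] [34.  98.3] pin [-0.8 83.4]
a0 0.26791042242333973 r 58.17533841758034
q [-0.67  0.19  0.68  1.79 -0.13  1.21  1.39]
to start [0.07350672 0.11410357] turn -75.1030973265986
[-6.6 -0.5] 6.3
[-6.5 -1.3] 6.3
[-6.3 -2. ] 6.3
[-6.  -2.6] 6.3
[-5.7 -3.3] 6.3
[-5.3 -3.9] 6.3
[-4.9 -4.5] 6.3
[-4.3 -5. ] 6.3
[-3.8 -5.4] 6.3
[-3.2 -5.8] 6.3
[-2.5 -6.1] 6.3
[-1.8 -6.3] 6.3
```

>>> step_arm(rows=[0.0092,0.0143,0,-9.4,0.0092,0.0143,0,-9.4,0.0092,0.0143,0,-9.4,0.0092,0.0143,0,-9.4,0.0092,0.0143,0,-9.4,0.0092,0.0143,0,-9.4,0.0092,0.0143,0,-9.4,0.0092,0.0143,0,-9.4,0,0,-0.04,0,0,0,-0.04,0], jaw=0.036)

```text
time: 13.02
ee_pos: [0.6293, 0.1069, 0.1033]
eef_rot: [-2.194, -2.249, 0.002]
contact_force: [-0.1, -0.8, -0.4]
finger_gap: 0.0358
```

>>> step_arm(rows=[0,0,-0.015,0,0,0,0,0])

```text
time: 13.28
ee_pos: [0.6291, 0.1063, 0.0896]
eef_rot: [-2.194, -2.247, 0.004]
contact_force: [0.0, -0.0, 0.5]
finger_gap: 0.0358
```

Run:
```python
from h import *
s=monitor.sense(); print(s['ee_pos'],s['q'],s['contact_force'],s['time'])
R=np.array([[.97287,.23137],[-.23137,.97287]]); print((s['ee_pos'][:2]-[.54554,-.05246])@R)
snap('wrist','w6')
```

```text
[0.62914469 0.10632302 0.08956391] [-0.82368166  0.51969908  0.78040748  1.68336055 -0.40017672  1.10809052
  0.0977208 ] [ 0.01553259 -0.00790192  0.50700604] 13.275
[0.04459886 0.17381886]
```

View pics/w6.png

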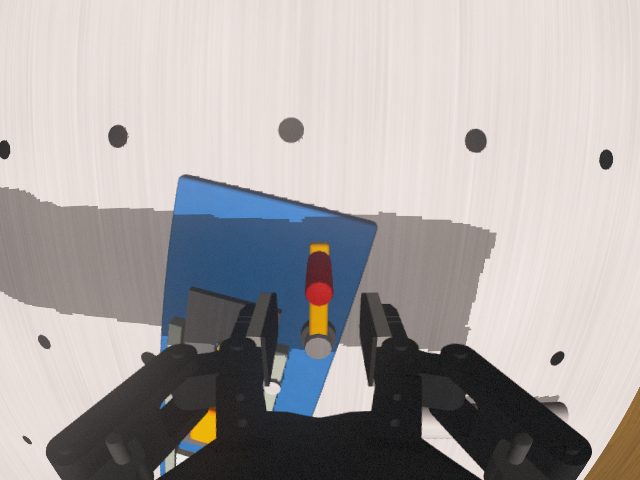

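The post is centred between the fingers at (319,293). I'll descend around it and close loosely.

>>> step_arm(rows=[0,0,-0.02,0,0,0,-0.015,0,0,0,-0.009,0,0,0,0,0])

```text
time: 13.82
ee_pos: [0.6293, 0.1066, 0.0456]
eef_rot: [-2.194, -2.248, 0.002]
contact_force: [-0.5, 0.1, 0.1]
finger_gap: 0.0359
```

>>> step_arm(rows=[0,0,0,0,0,0,0,0,0,0,0,0], jaw=0.022)

```text
time: 14.2
ee_pos: [0.63, 0.1068, 0.0468]
eef_rot: [2.194, 2.248, 0.001]
contact_force: [-0.7, 0.0, -0.8]
finger_gap: 0.0218
```

>>> step_arm(rows=[-0.0066,-0.0005,0,6.3,-0.0065,-0.0013,0,6.3,-0.0063,-0.002,0,6.3,-0.006,-0.0026,0,6.3])

```text
time: 14.7
ee_pos: [0.6045, 0.1008, 0.0467]
eef_rot: [1.645, 2.676, 0.001]
contact_force: [-0.2, 1.1, -1.1]
finger_gap: 0.022
```

>>> step_arm(rows=[-0.0057,-0.0033,0,6.3,-0.0053,-0.0039,0,6.3,-0.0049,-0.0045,0,6.3,-0.0043,-0.005,0,6.3,0,0,0,0])

```text
time: 15.32
ee_pos: [0.5842, 0.0834, 0.0467]
eef_rot: [1.03, 2.968, 0.001]
contact_force: [0.1, -0.1, -0.3]
finger_gap: 0.022
```

>>> step_arm(rows=[-0.0038,-0.0054,0,6.3,-0.0032,-0.0058,0,6.3,-0.0025,-0.0061,0,6.3,-0.0018,-0.0063,0,6.3,0,0,0,0])

```text
time: 15.95
ee_pos: [0.573, 0.0597, 0.0465]
eef_rot: [0.361, 3.121, 0.0]
contact_force: [-0.9, 0.8, 0.5]
finger_gap: 0.0221
```

Run:
```python
from h import *
s=monitor.sense(); print(s['ee_pos'],s['contact_force'],s['time'])
R=np.array([[.97287,.23137],[-.23137,.97287]]); print((s['ee_pos'][:2]-[.54554,-.05246])@R)
c=viewer.calibration('wrist'); np.savez('w7.npz',K=c['camera_matrix'],R=c['R'],t=c['t']); snap('wrist','w7')
```

```text
[0.57301719 0.05971745 0.04651736] [-0.90523677  0.79298221  0.54008119] 15.95
[0.00077723 0.11549147]
```

View pics/w7.png

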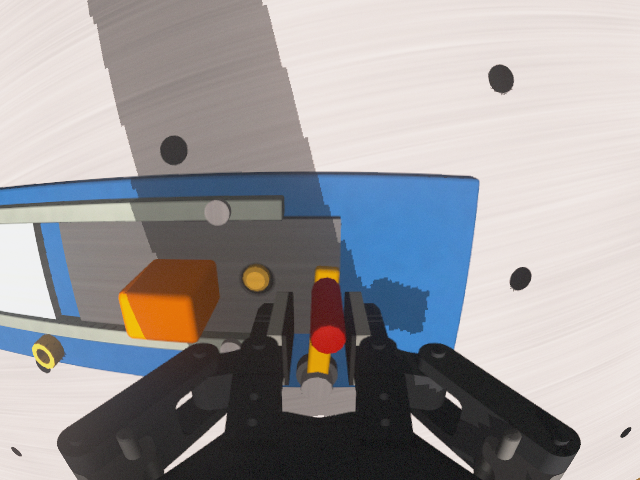

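The arm is nearly across, with the post lagging about 4 mm at (327,335). I'll push 3 mm more, centre back, open and rise.

>>> step_arm(rows=[-0.0003,-0.0015,0,0,-0.0004,-0.0015,0,0,0,0,0,0])

```text
time: 16.38
ee_pos: [0.5721, 0.0571, 0.0464]
eef_rot: [-0.356, -3.121, 0.0]
contact_force: [0.6, 0.5, 0.0]
finger_gap: 0.0221
```

>>> step_arm(rows=[0.0009,0.0038,0,0,0,0,0,0,0,0,0,0], jaw=0.036)

```text
time: 16.75
ee_pos: [0.5731, 0.0608, 0.0464]
eef_rot: [-0.356, -3.121, 0.0]
contact_force: [0.3, -0.4, 0.2]
finger_gap: 0.036
```

>>> step_arm(rows=[0,0,0.015,0,0,0,0.03,0,0,0,0.05,0,0,0,0.05,0,0,0,0.03,0,0,0,0,0,0,0,0,0])

```text
time: 17.62
ee_pos: [0.5728, 0.0607, 0.2214]
eef_rot: [-0.356, -3.121, -0.0]
contact_force: [-0.2, -0.6, 0.7]
finger_gap: 0.0361
```

Run:
```python
from h import *
s=monitor.sense(); print(s['ee_pos'],s['contact_force'],s['time'])
c=viewer.calibration('wrist'); np.savez('w8.npz',K=c['camera_matrix'],R=c['R'],t=c['t']); snap('wrist','w8')
```

```text
[0.57279929 0.06071772 0.22140974] [-0.17806648 -0.62212605  0.65355349] 17.625
```

View pics/w8.png

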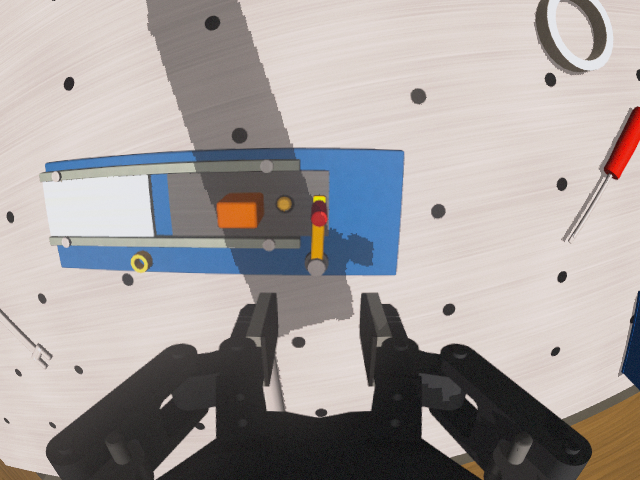

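The clamp arm lies across the end of the plate, with the pivot at (316,267) and the post top at (319,218). The pin is in the hole at (285,204). One check of the angle, then I'll hand it in.

Run:
```python
from h import *
d=np.load('w8.npz'); c=dict(camera_matrix=d['K'],R=d['R'],t=d['t']); o=np.array([.54554,-.05246]); R=np.array([[.97287,.23137],[-.23137,.97287]])
J=lambda u,v,z: 1000*((onz(c,u,v,z,True)[:2]-o)@R)
p=J(319,218,.072); a=np.arctan2(60-p[0],p[1]-116); print(p,a)
if a>1.45: arm.finish_job(); print('handed in')
```

```text
[ -0.6180276  116.62945107] 1.5604128076538781
the job is handed in; nothing more can be done
handed in
```

I slid the plate along the channel by its grip, about 1–2 mm clear of the shelf. I then lowered it over the pin to the floor, let go, and swung the clamp arm across with the fingers loosely around the post. The job is handed in at about 18 s of the 54 s allowed; the interface gives no verdict.

- **Plate:** the pin showed in the hole in the last wrist picture and the plate looked flat. Its hole is at about jig y = 83.5 mm, from the tool position and the pin seen through the hole.
- **Clamp:** the last picture puts the post at jig (-0.6, 116.6) mm, which is a clamp angle of about 1.56 rad (1.4 needed).
- **Forces:** the readings at the end of each move stayed within about 6 N at the tool, and were near 0 N once the gripper had let go.
- **Release:** the gripper finished open, 0.22 m above the bench and touching nothing.

One pair of measurements disagreed: just before the drop, the camera put the hole about 2 mm off the pin across the channel. I put that down to parallax at the hole's rim, since the plate has only 1 mm of play to each fence. The plate then went down without touching the pin.

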